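Present the calibration target at a slant

TASK

For a slanted calibration shot, draw the dotted calibration target (the taller of the two plates) up out of its slot in the bench rack, taking it gently because it is glass (grip it with less than 20 N). Tip it back halfway, so that its dotted face looks slantwise upward at about 45 degrees with its lower edge level, and finish while still holding it like that in the gripper, still, with the whole plate at least 10 cm above the bench and touching nothing else. Leave the shorter blank plate in its slot, and do not disturb the extension ring and the lens cap.

Things in the scene. Friction and masses are not known exactly. Their poses are not given: they have to be found in the camera images.
- target: Glass calibration target, 45 x 60 x 8 mm, about 85 g, black rim, white dotted face, upright in one of the rack's two slots. Origin: centre of its plain back. x: along the 45 mm width (level); y: along the 60 mm height (up in the rack); z: out of the dotted face, in the rack level along the rack's +x, away from the robot. Best taken by its two narrow 60 mm side edges, 45 mm apart.
- target_centre (a point): Middle of the target's thickness, centre of the plate (4 mm from the origin along z); same axes as the target.
- target_low_edge (a point): Middle of the target's lower edge (the edge that stands in the slot), 30 mm from target_centre.
- rack: Fixed aluminium bench rack, 100 (x) x 110 (y) x 28 mm high. Origin: centre of its underside, on the bench. Two slots along y, at x = -24 and +24 mm: 10.5 mm wide, floor at z = 12, top at z = 28 mm. Turned up to 0.5 rad either way, +x away from the robot. The target's top stands 72 mm above the bench; plates sit up to 8 mm off the slot's middle.
- blank: Plain aluminium blank plate, 45 wide x 36 high x 8 mm thick, no dots, standing in the other slot with its top 48 mm above the bench; stays there. Origin: centre of its back face; axes as the target's.
- ring: Bystander: black lens extension ring, 32 mm across, 19 mm high, standing on the bench. Origin: centre of its underside.
- cap: Bystander: black lens cap, 62 mm across, 12 mm high, lying on the bench. Origin: centre of its underside.
Mind the look-alikes: they are no part of the job. Leave any blue look-alike of the target alone.

How it is judged:
On the way:
1. the target is drawn up clear of the rack (height (world z) of target_low_edge above 0.04 m and contact force between the fingers and target above 0.3 N), for 0.1 s.
At the end, for the whole second after the job is handed in: Target held still in the gripper, dotted face up at 45 +-11 degrees, lower edge level within 11 degrees and over 10 cm above the bench, touching neither rack nor blank; blank upright within 12 mm of its start, ring and cap within 20 mm of theirs (angle between target's own z axis and vertical between 0.59 and 0.98 rad and angle between target's own x axis and vertical between 1.37 and 1.77 rad and height (world z) of target_low_edge above 0.1 m and height (world z) of target_centre above 0.115 m and linear speed of target below 0.02 m/s and angular speed of target below 0.2 rad/s and contact force between the fingers and target above 0.5 N and contact force between target and rack below 0.05 N and contact force between target and blank below 0.05 N and distance of blank from where it was at the start of the episode below 0.012 m and angle between blank's own y axis and vertical below 0.3 rad and distance of each of ring, cap from where it was at the start of the episode below 0.02 m); the arm keeps its last pose, push and grip.
It fails at once if the glass target is gripped with more than 20 N (40 N summed over the two fingers) (contact force between the fingers and target above 40 N).
It fails at once if the target is forced hard against the rack (contact force between target and rack above 25 N).
It fails at once if the blank plate is pulled out or knocked over (distance of blank from where it was at the start of the episode above 0.02 m or angle between blank's own y axis and vertical above 0.5 rad).
It fails at once if the ring or the cap is disturbed (distance of any of ring, cap from where it was at the start of the episode above 0.03 m).
It also fails if it takes over 38 s, if anything falls off the work surface, if the arm or the gripper's body presses on something with over 40 N, if the wrist force passes 120 N, or if a joint passes its speed limit or range.

ROBOT

A 6-joint arm with a two-finger parallel gripper is mounted at the origin on the work surface; the furniture and walls round the work are solid. World frame = base frame: x ahead of the robot, y to its left, z up, the work surface at z = 0. Lengths are in m, angles in rad, forces in N, time in s.
With the tool pointing down it reaches from about 0.375 to 0.9 m from the base axis. Payload 3.1 kg.
Tool frame: the origin (TCP) lies midway between the tips of the shut fingers; the grasp point (between the pads) lies 19 mm behind it; z points along the fingers, y is the line along which they close (so a half turn about z gives the same grasp; the last joint's range is limited). The gripper opens to 87 mm and grips with 3 to 60 N. Pads are 19 mm wide; open, the fingers measure 117 mm over their backs; the gripper's body (75 mm by 190 mm) begins 51 mm behind the grasp point.
Start: joints at [1.048, 0.527, 1.433, -0, 1.181, -0.178], TCP at [0.211, 0.588, 0.223] pointing down, gripper open.
Joint ranges: [-3.08, 3.08], [-0.75, 2.2], [0.22, 2.44], [-1.43, 4.57], [0, 2.65], [-2.85, 2.85]. Speed limits (rad/s): [2.79, 2.79, 3.14, 3.14, 3.14, 3.14].

INTERFACE

Orientations are given as a unit quaternion [x, y, z, w].
In Python, from plant import manip gives the robot as it stands.
- The arm moves only by the tool carry_out, never from a script. Its arguments are lists of equal length, an entry for each row: "jaw": the opening, from 0 (shut) to 1 (fully open); "delta_pos": the shift along the tool's x, y, z in units of 0.2 m (1.0 is 0.2 m), a list of three; "rot": the turn, a rotation vector about the tool's x, y, z in units of pi/2 rad (1.0 is pi/2 rad), a list of three. A call has 1 to 10 rows; each row is the pose to reach, as a shift and turn from the pose commanded when the call began, along the tool's axes at that moment; what a row does not reach only later rows make up. A row lasts 1/8 s, in which the tool goes at most 62.5 mm and 10.7 degrees, less where a joint would pass 70% of its speed; a pose out of reach is approached as far as the arm can. A call with a number of a shift or a turn outside -1 to 1 is refused whole. A call with a gripper value outside its range is refused whole. The fingers move at their own pace and stop on an object; "newtons" is the grip in N (left out, the last holds). Time passes only in rows, so rows that repeat a pose let the fingers close. It gives the time, the measured TCP pose, the force, the opening and the grip force at its end, in the units of the state.
- manip.get_obs(): the state, without advancing time (a new reading comes with each control period).
- manip.snapshot(name): name is "scene" or "top" or "wrist"; returns (picture, depth): 400x640x3 uint8, blue, green, red; 400x640 float32, m along the optical axis (not along the pixel's ray), 0 where there is no reading.
- manip.camera_model(name): a dict with "vfov" (degrees; the focal length in pixels is half the picture's height over the tangent of half this angle, whatever the lens; pixels are square), "cx", "cy" (the principal point, pixels), "rvec" (rotation vector, rad) and "tvec" (3), from world to camera coordinates, as OpenCV has them. Camera axes: x right, y down, z forward; pixel columns grow to the right and rows downward; lengths in m; the calibration is good to about 2 mm. A picture is of the moment at which its call begins: read the wrist's pose just before it. camera_model takes no time and is no camera call; for the wrist camera it gives the pose at the moment of the call.
- manip.job_done(): hands the job in; it is judged then, once.
Trained networks look in the newest picture that a camera, given by its name, has taken for a name from the list of things; names that differ only in an ending like _2 or _b are one class to them, and where a whole thing is asked for, a point or a joint stands for the part that bears it (a point fixed in the world has none). Each returns a list of dicts, best first, with "confidence" (0 to 1); they miss things now and then, are a little off and sometimes report something else, mostly with a low value. They report only what shows in the picture. A call takes as long as a camera call. They do not tell look-alikes from the thing itself.
- manip.spot_in(label, camera): "xyz" ([x, y, z] in m, in world coordinates, good to about 4 mm: the middle of the surface that is visible of it).
The state is a dict: "clock": time; "qpos": joint angles; "joint_velocities": joint speeds; "joint_efforts": joint torques, N m; "position": TCP position; "eef_rot": TCP orientation; "ft_force": force on the tool from outside, world axes, zero at the start; "moment": the same for the moment, N m; "width": finger opening in m; "finger_force": force on a finger pad.
Only numpy, scipy, OpenCV 4.12 (cv2) and the standard library are available. Lean on these libraries where they do the work, as an engineer would, in place of code of your own. Each camera call takes 0.05 s, during which the arm holds its last target. There are 200 camera calls.

## Working session

There is one attempt and no reset: what is moved stays moved. The work goes in short steps, Python scripts to look and compute and a tool call to move; the robot and the scene stay as the last step left them, time stands still between calls to the robot, and variables do not carry over. Pictures are saved under pics/ and viewed, at most 10 in all, crops included, and the job is handed in when it is done.

Besides the shell and the picture viewer there is one more tool, called after "Request:" as name(argument=value, ...) on one line, values as JSON. carry_out: Moves the arm, as the interface text tells. Shifts and turns lie within -1 to 1; 1 stands for 0.2 m of shift or pi/2 rad of turn. Its arguments: {"type":"object","properties":{"jaw":{"type":"array","items":{"type":"number"}},"delta_pos":{"type":"array","items":{"type":"array","items":{"type":"number"}}},"rot":{"type":"array","items":{"type":"array","items":{"type":"number"}}},"newtons":{"type":"number"}},"required":["jaw","delta_pos","rot"]}

```bash
mkdir -p pics; cat > h.py <<'E'
import numpy as np,cv2
from plant import manip
def cam(n):
    m=manip.camera_model(n);f=200/np.tan(np.radians(m['vfov'])/2)
    return f,m['cx'],m['cy'],cv2.Rodrigues(np.array(m['rvec'],float))[0],np.array(m['tvec'],float)
def cloud(n,d):
    f,cx,cy,R,t=cam(n);v,u=np.mgrid[:400,:640]
    P=np.stack([(u-cx)/f*d,(v-cy)/f*d,d],-1)
    return (P-t)@R
E
python3 - <<'E'
from h import *
for n in ('scene','top'):
    p,d=manip.snapshot(n);cv2.imwrite(f'pics/{n}0.png',p);np.save(n+'.npy',d)
    f,cx,cy,R,t=cam(n);print(n,f,(-R.T@t).round(3),manip.camera_model(n))
    for l in('target','rack','blank','ring','cap'):
        for r in manip.spot_in(l,n)[:3]:
            x=np.array(r['xyz']);c=R@x+t;print(l,x.round(3),round(r['confidence'],2),(c[:2]/c[2]*f+[cx,cy]).round())
print(manip.get_obs())
E
```

```text
scene 428.9549473813879 [1.102 0.013 0.69 ] {'vfov': 49.99451922765989, 'cx': 315.0845334192663, 'cy': 202.3151762297808, 'rvec': array([ 1.83425055,  1.59874209, -0.69137565]), 'tvec': array([-0.16686932, -0.24033926,  1.26720507])}
target [0.482 0.227 0.036] 0.88 [373. 220.]
target [0.499 0.106 0.056] 0.58 [318. 225.]
rack [0.498 0.102 0.027] 0.8 [317. 235.]
blank [0.446 0.103 0.043] 0.71 [314. 212.]
ring [ 0.567 -0.062  0.012] 0.65 [238. 274.]
cap [0.396 0.293 0.008] 0.89 [391. 200.]
top 376.5044314065594 [0.406 0.136 0.903] {'vfov': 55.954681052681075, 'cx': 318.27998538614474, 'cy': 199.60254595278283, 'rvec': array([ 2.18966032, -2.18864949,  0.1049413 ]), 'tvec': array([0.12069498, 0.47609074, 0.87061891])}
target [0.478 0.229 0.055] 0.4 [271. 197.]
rack [0.471 0.11  0.027] 0.87 [323. 201.]
blank [ 0.56  -0.069  0.011] 0.56 [397. 165.]
blank [0.44  0.104 0.046] 0.48 [326. 214.]
ring [ 0.558 -0.067  0.013] 0.49 [397. 166.]
cap [0.389 0.294 0.015] 0.91 [244. 237.]
{'clock': 0.6, 'qpos': array([ 1.04751731e+00,  5.27475934e-01,  1.43268019e+00,  4.21741185e-06,
        1.18138602e+00, -1.78494216e-01]), 'joint_velocities': array([-4.38013534e-05,  2.48300753e-04,  1.50115832e-03,  7.56073962e-04,
       -1.66425966e-03,  2.05404705e-03]), 'joint_efforts': array([-8.00579801e-04, -4.39746666e+01, -1.76888788e+01,  6.33953232e-02,
        5.07660268e-02, -1.80401435e-05]), 'position': array([0.21121095, 0.58822381, 0.22256952]), 'eef_rot': array([1.71540565e-01, 9.85177057e-01, 2.43839306e-05, 6.84790182e-06]), 'ft_force': array([ 0.72681371,  0.31269322, -0.38159288]), 'moment': array([-0.00532454, -0.0219462 , -0.00339258]), 'finger_force': 0.0, 'width': 0.08720782477476682}
```

View pics/scene0.png

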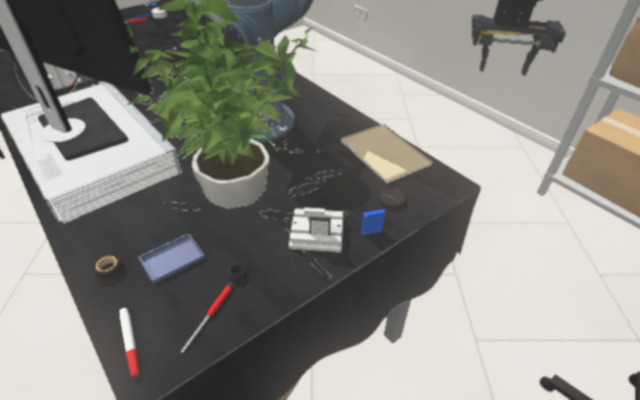

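View pics/top0.png

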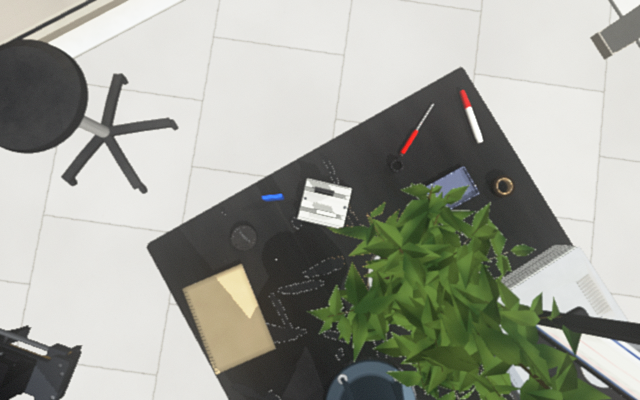

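Candidates for the target: the blue plate at scene (373,220), standing on the bench outside the rack, which is the look-alike; and the dotted plate in the rack at (318,225), which fits the description. I'll confirm it in an enlarged crop and fit the rack geometry.

```bash
python3 - <<'E'
from h import *
a=cv2.resize(cv2.imread('pics/scene0.png')[190:270,270:400],None,fx=6,fy=6,interpolation=cv2.INTER_CUBIC)[:, :780]
b=cv2.resize(cv2.imread('pics/top0.png')[165:240,250:380],None,fx=6,fy=6,interpolation=cv2.INTER_CUBIC)
cv2.imwrite('pics/crop0.png',cv2.resize(np.vstack([a,b]),None,fx=.63,fy=.63))
for n in('top','scene'):
    P=cloud(n,np.load(n+'.npy')).reshape(-1,3)
    Q=P[(abs(P[:,0]-.47)<.08)&(abs(P[:,1]-.105)<.085)]
    for lo,hi in((.02,.034),(.04,.054),(.06,.08),(.016,.1)):
        q=Q[(Q[:,2]>lo)&(Q[:,2]<hi)]
        if len(q)>4: print(n,lo,len(q),q.mean(0).round(4),cv2.minAreaRect(q[:,:2].astype(np.float32)*1000))
P=cloud('top',np.load('top.npy')).reshape(-1,3)
q=P[(P[:,2]>.1)&(P[:,2]<.7)&(P[:,0]>0)&(P[:,0]<.6)&(abs(P[:,1])<.4)]
for x in np.arange(0.1,.6,.05):
    s=q[abs(q[:,0]-x)<.025]
    if len(s): print(x.round(2),'y',s[:,1].min().round(2),s[:,1].max().round(2),'zmax',s[:,2].max().round(2))
E
```

```text
top 0.02 1298 [0.4677 0.1062 0.0269] ((468.77850341796875, 106.0605697631836), (106.08405303955078, 88.27517700195312), 77.0443115234375)
top 0.04 81 [0.4496 0.1044 0.047 ] ((465.18505859375, 104.8179702758789), (59.5535888671875, 40.782554626464844), 2.63783860206604)
top 0.06 78 [0.4933 0.1081 0.0707] ((493.6883850097656, 108.39429473876953), (44.136695861816406, 8.101158142089844), 77.20000457763672)
top 0.016 1480 [0.4682 0.1063 0.0305] ((468.77850341796875, 106.0605697631836), (106.08405303955078, 88.27517700195312), 77.0443115234375)
scene 0.02 1036 [0.4785 0.1047 0.0267] ((469.3622741699219, 107.02479553222656), (105.64688873291016, 90.96452331542969), 76.86328887939453)
scene 0.04 203 [0.4723 0.1062 0.0464] ((470.2640075683594, 106.13514709472656), (72.12345886230469, 42.6626091003418), 4.296883583068848)
scene 0.06 141 [0.4961 0.1092 0.0678] ((494.6253356933594, 109.6119613647461), (44.88805389404297, 10.852132797241211), 78.16840362548828)
scene 0.016 1634 [0.4804 0.1055 0.0334] ((469.3932800292969, 107.1575927734375), (105.91961669921875, 90.96452331542969), 76.86328887939453)
0.1 y -0.39 -0.39 zmax 0.26
0.15 y -0.39 0.0 zmax 0.34
0.2 y -0.34 0.07 zmax 0.46
0.25 y -0.29 0.13 zmax 0.53
0.3 y -0.24 0.14 zmax 0.5
0.35 y -0.23 0.1 zmax 0.39
0.4 y -0.23 0.11 zmax 0.4
0.45 y -0.14 0.05 zmax 0.37
0.5 y -0.13 -0.02 zmax 0.32
```

View pics/crop0.png

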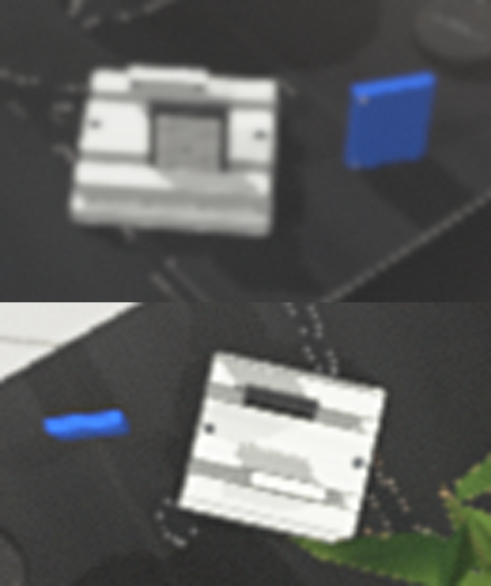

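The dotted, black-rimmed target is in the far slot, at scene crop (185,145). The blank is in the near slot. Next I'm checking plant clearance around the grasp pose.

```bash
python3 - <<'E'
from h import *
P=np.vstack([cloud(n,np.load(n+'.npy')).reshape(-1,3) for n in('top','scene')])
P=P[(P[:,2]>.09)&(P[:,2]<.7)]
xs=np.arange(.1,.62,.03);ys=np.arange(-.12,.35,.03)
print('max z cm; cols y',ys.round(2))
for x in xs:
    r=[]
    for y in ys:
        s=P[(abs(P[:,0]-x)<.015)&(abs(P[:,1]-y)<.015)]
        r.append(f'{int(s[:,2].max()*100):3d}' if len(s)>2 else '  .')
    print(round(x,2),*r)
f,cx,cy,R,t=cam('wrist');o=manip.get_obs();from scipy.spatial.transform import Rotation as Ro
T=Ro.from_quat(o['eef_rot']).as_matrix();print(T.round(3));print('wristcam in tool',(T.T@(-R.T@t-o['position'])).round(3))
E
```

```text
max z cm; cols y [-0.12 -0.09 -0.06 -0.03  0.    0.03  0.06  0.09  0.12  0.15  0.18  0.21
  0.24  0.27  0.3   0.33]
0.1   .   .  32  32  31  29   .   .   .   .   .   .   .   .   .   .
0.13  30  29  29  30  30   .   .   .   .   .   .   .   .   .   .   .
0.16  31  30  30  30  30   .   .   .   .   .   .   .   .   .   .   .
0.19  41  41  37  37  31  30   .   .   .   .   .   .   .   .   .   .
0.22  50  49  45  41  37  28  33   .   .   .   .   .   .   .   .   .
0.25  52  52  52  41  37  29  34  35  36   .   .   .   .   .   .   .
0.28  50  50  44  33  31  31  33  35  36  32   .   .   .   .   .   .
0.31  39  47  36  33  31  32  33  36  36   .   .   .   .   .   .   .
0.34  32  32  33  35  34  38  30  35   .   .   .   .   .   .   .   .
0.37  33  33  33  37  38  39  35   .   .   .   .   .   .   .   .   .
0.4  35  35  30  37  38  39  38  31  28   .   .   .   .   .   .   .
0.43  35  35  30  37  37  38  38   .   .   .   .   .   .   .   .   .
0.46  35  29  31  31  29  32   .   .   .   .   .   .   .   .   .   .
0.49  28  29  30  31   .   .   .   .   .   .   .   .   .   .   .   .
0.52   .   .   .   .   .   .   .   .   .   .   .   .   .   .   .   .
0.55   .   .   .   .   .   .   .   .   .   .   .   .   .   .   .   .
0.58   .   .   .   .   .   .   .   .   .   .   .   .   .   .   .   .
0.61   .   .   .   .   .   .   .   .   .   .   .   .   .   .   .   .
[[-0.941  0.338  0.   ]
 [ 0.338  0.941  0.   ]
 [-0.     0.    -1.   ]]
wristcam in tool [ 0.082 -0.    -0.162]
```

Request:
carry_out(jaw=[1, 1, 1, 1, 1, 1, 1, 1, 1], delta_pos=[[-0.2, -0.1, -0.1], [-0.4, -0.2, -0.2], [-0.6, -0.3, -0.25], [-0.75, -0.4, -0.3], [-0.9, -0.5, -0.3], [-0.95, -0.55, -0.3], [-0.97, -0.55, -0.3], [-0.97, -0.55, -0.3], [-0.97, -0.55, -0.3]], rot=[[0, 0, 0.11], [0, 0, 0.22], [0, 0, 0.33], [0, 0, 0.44], [0, 0, 0.55], [0, 0, 0.66], [0, 0, 0.77], [0, 0, 0.88], [0, 0, 0.95]], newtons=8)

```text
clock: 1.72
position: [0.3567, 0.419, 0.2827]
eef_rot: [0.796, 0.605, 0.0, -0.0]
ft_force: [-0.6, -0.5, 0.3]
width: 0.0873
finger_force: 0.0
```

```bash
cat >> h.py <<'E'
from scipy.spatial.transform import Rotation as Ro
RY=np.array([.225,.974,0]);RX=np.array([.974,-.225,0])
def go(p,tip=0.,yaw=-.227):
    "shift/turn in move units to reach TCP p with tool x along rack x, tipped"
    o=manip.get_obs();R0=Ro.from_quat(o['eef_rot'])
    R1=Ro.from_euler('z',yaw)*Ro.from_euler('x',np.pi)*Ro.from_euler('y',tip)
    print('at',o['position'].round(4),'t',o['clock'],'q',o['qpos'].round(2),'F',o['ft_force'].round(1),o['width'],o['finger_force'])
    print('shift',(R0.inv().apply(np.array(p)-o['position'])/.2).round(3),'rot',((R0.inv()*R1).as_rotvec()/(np.pi/2)).round(3))
E
python3 - <<'E'
from h import *
go([.50,.25,.27])
P=np.vstack([cloud(n,np.load(n+'.npy')).reshape(-1,3) for n in('top','scene')])
c=np.array([.494,.109,0]);a=(P-c)@RX;b=(P-c)@RY
for hx,hy in((.045,.1),(.1,.045),(.06,.06)):
    s=(abs(a)<hx)&(abs(b)<hy)&(P[:,2]>.1)&(P[:,2]<.7);print(hx,hy,s.sum(),np.c_[a,b,P[:,2]][s][:30:3].round(3))
E
```

```text
at [0.3567 0.419  0.2827] t 1.725 q [0.66 0.36 1.55 0.   1.24 0.93] F [-0.6 -0.5  0.3] 0.08732221041810118 0.0
shift [-0.623  0.916  0.063] rot [-0.    -0.     0.972]
0.045 0.1 101 [[-0.026 -0.092  0.327]
 [-0.028 -0.092  0.328]
 [-0.029 -0.091  0.327]
 [-0.032 -0.088  0.329]
 [-0.031 -0.093  0.328]
 [-0.033 -0.089  0.328]
 [-0.032 -0.093  0.327]
 [-0.035 -0.088  0.328]
 [-0.034 -0.092  0.327]
 [-0.037 -0.085  0.329]]
0.1 0.045 87 [[-0.082 -0.017  0.28 ]
 [-0.081 -0.022  0.286]
 [-0.08  -0.026  0.293]
 [-0.078 -0.036  0.302]
 [-0.077 -0.041  0.303]
 [-0.083 -0.02   0.283]
 [-0.082 -0.025  0.289]
 [-0.081 -0.03   0.292]
 [-0.08  -0.034  0.298]
 [-0.079 -0.038  0.301]]
0.06 0.06 0 []
```

Request:
carry_out(jaw=[1, 1, 1, 1, 1, 1, 1, 1, 1, 1], delta_pos=[[-0.1, 0.15, 0], [-0.2, 0.3, 0], [-0.3, 0.4, 0], [-0.4, 0.55, 0], [-0.5, 0.7, 0], [-0.6, 0.85, 0], [-0.62, 0.92, 0.1], [-0.62, 0.92, 0.3], [-0.62, 0.92, 0.5], [-0.62, 0.92, 0.6]], rot=[[0, 0, 0.11], [0, 0, 0.22], [0, 0, 0.33], [0, 0, 0.44], [0, 0, 0.55], [0, 0, 0.66], [0, 0, 0.77], [0, 0, 0.88], [0, 0, 0.972], [0, 0, 0.972]])

```text
clock: 2.98
position: [0.5003, 0.2506, 0.1605]
eef_rot: [0.994, -0.111, -0.002, 0.001]
ft_force: [0.1, 1.1, 0.3]
width: 0.087
finger_force: 0.0
```

```bash
python3 - <<'E'
from h import *
go([.494,.109,.105])
p,d=manip.snapshot('wrist');cv2.imwrite('pics/w1.png',p)
for l in('target','rack','blank'):
    for r in manip.spot_in(l,'wrist')[:2]: print(l,np.array(r['xyz']).round(3),r['confidence'])
P=cloud('wrist',d).reshape(-1,3)
Q=P[(abs(P[:,0]-.48)<.07)&(abs(P[:,1]-.105)<.07)]
for lo,hi in((.02,.034),(.04,.054),(.06,.08)):
    q=Q[(Q[:,2]>lo)&(Q[:,2]<hi)]
    if len(q)>4: print(lo,len(q),q.mean(0).round(4),cv2.minAreaRect(q[:,:2].astype(np.float32)*1000))
E
```

```text
at [0.5003 0.2506 0.1605] t 2.975 q [0.26 0.52 1.66 0.   0.96 2.06] F [0.1 1.1 0.3] 0.08701013473097345 0.0
shift [0.127 0.697 0.278] rot [0.001 0.002 0.002]
target [0.496 0.113 0.067] 0.84
target [0.48  0.23  0.047] 0.57
rack [0.47  0.112 0.032] 0.55
rack [ 0.552 -0.05  -0.001] 0.38
blank [0.441 0.107 0.049] 0.92
0.02 7492 [0.4726 0.1098 0.0292] ((468.744873046875, 106.176513671875), (107.41685485839844, 88.63763427734375), 77.19207763671875)
0.04 780 [0.4593 0.1079 0.0479] ((469.1069030761719, 106.68750762939453), (71.8849105834961, 44.44451904296875), 5.519051551818848)
0.06 789 [0.4956 0.1106 0.0714] ((494.45745849609375, 108.99102783203125), (45.72029113769531, 8.993341445922852), 76.97066497802734)
```

View pics/w1.png

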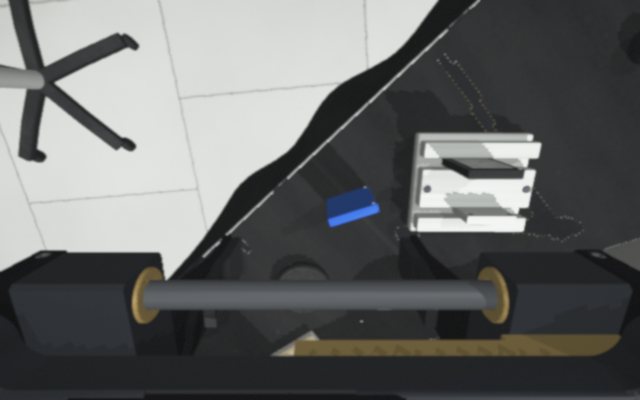

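The wrist view shows the black-rimmed target in the far slot at (485,168). It measures (0.4945, 0.109), the same as the other two cameras. The blue look-alike is at (352,207). I'm sliding in above the target and then going down.

Request:
carry_out(jaw=[1, 1, 1, 1, 1, 1, 1, 1, 1, 1], delta_pos=[[0.03, 0.17, 0.07], [0.06, 0.35, 0.14], [0.1, 0.53, 0.22], [0.13, 0.697, 0.28], [0.13, 0.697, 0.28], [0.13, 0.697, 0.36], [0.13, 0.697, 0.45], [0.13, 0.697, 0.54], [0.13, 0.697, 0.61], [0.13, 0.697, 0.62]], rot=[[0, 0, 0], [0, 0, 0], [0, 0, 0], [0, 0, 0], [0, 0, 0], [0, 0, 0], [0, 0, 0], [0, 0, 0], [0, 0, 0], [0, 0, 0]])

```text
clock: 4.42
position: [0.4963, 0.1099, 0.0384]
eef_rot: [0.994, -0.111, -0.0, -0.0]
ft_force: [-0.3, 0.6, 0.4]
width: 0.0873
finger_force: 0.0
```

```bash
python3 - <<'E'
from h import *
go([.4945,.109,.036])
p,d=manip.snapshot('wrist');cv2.imwrite('pics/w2.png',p)
E
```

```text
at [0.4963 0.1099 0.0384] t 4.425 q [-0.    0.68  1.86  0.    0.6   1.79] F [-0.3  0.6  0.4] 0.08734303304863765 0.0
shift [-0.008  0.007  0.012] rot [-0.     0.     0.003]
```

View pics/w2.png

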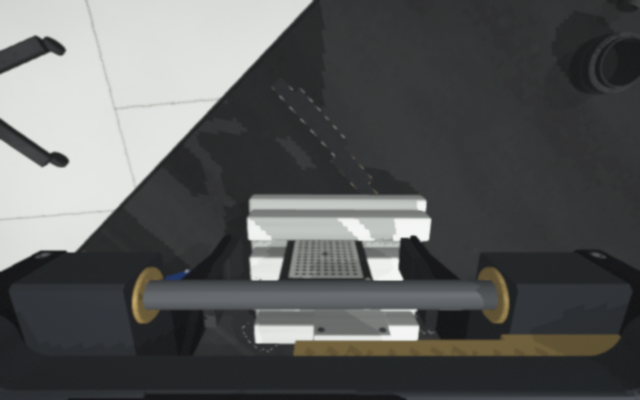

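The dotted face shows at (325,262), centred between the fingers. Closing gently.

Request:
carry_out(jaw=[0.85, 0.75, 0.66, 0.6, 0.56, 0.53, 0.5, 0.47, 0.44, 0.4], delta_pos=[[-0.008, 0.005, 0.012], [-0.008, 0.005, 0.012], [-0.008, 0.005, 0.012], [-0.008, 0.005, 0.012], [-0.008, 0.005, 0.012], [-0.008, 0.005, 0.012], [-0.008, 0.005, 0.012], [-0.008, 0.005, 0.012], [-0.008, 0.005, 0.012], [-0.008, 0.005, 0.012]], rot=[[0, 0, 0], [0, 0, 0], [0, 0, 0], [0, 0, 0], [0, 0, 0], [0, 0, 0], [0, 0, 0], [0, 0, 0], [0, 0, 0], [0, 0, 0]], newtons=9)

```text
clock: 5.72
position: [0.4943, 0.1087, 0.0361]
eef_rot: [0.994, -0.111, -0.0, 0.0]
ft_force: [0.4, -0.3, 1.3]
width: 0.045
finger_force: 9.0
```

Gripped at 45 mm and 9 N. Drawing it slowly straight up.

Request:
carry_out(jaw=[0.4, 0.4, 0.4, 0.4, 0.4, 0.4, 0.4, 0.4, 0.4, 0.4], delta_pos=[[0, 0, -0.02], [0, 0, -0.04], [0, 0, -0.07], [0, 0, -0.1], [0, 0, -0.14], [0, 0, -0.18], [0, 0, -0.23], [0, 0, -0.28], [0, 0, -0.33], [0, 0, -0.35]], rot=[[0, 0, 0], [0, 0, 0], [0, 0, 0], [0, 0, 0], [0, 0, 0], [0, 0, 0], [0, 0, 0], [0, 0, 0], [0, 0, 0], [0, 0, 0]])

```text
clock: 6.98
position: [0.4947, 0.1088, 0.107]
eef_rot: [0.994, -0.111, 0.001, -0.0]
ft_force: [1.2, -0.3, -0.8]
width: 0.0445
finger_force: 9.0
```

```bash
python3 - <<'E'
from h import *
go([.56,.27,.27])
p,d=manip.snapshot('scene')
cv2.imwrite('pics/s2.png',cv2.resize(p[130:290,220:440],None,fx=3,fy=3))
E
```

```text
at [0.4947 0.1088 0.107 ] t 6.975 q [-0.    0.55  1.83  0.    0.76  1.79] F [ 1.2 -0.3 -0.8] 0.04452541430274259 8.99999558692798
shift [ 0.142 -0.859 -0.814] rot [-0.    -0.001  0.003]
```

View pics/s2.png

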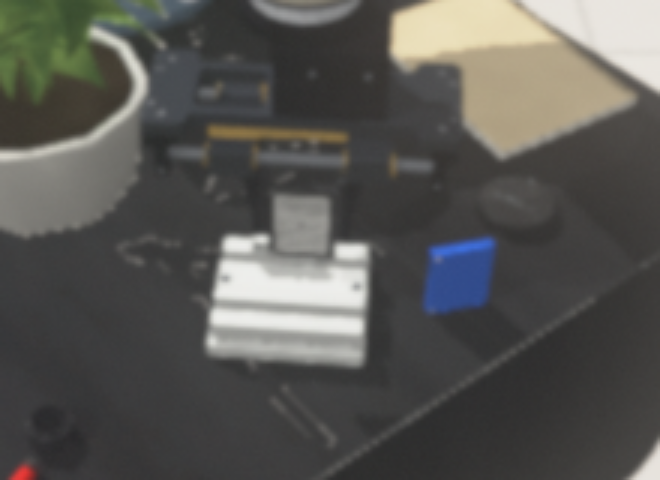

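The target hangs upright in the fingers at crop (300,225), clear of the rack, with the blank still in its slot. Moving left and up, away from the plant.

Request:
carry_out(jaw=[0.4, 0.4, 0.4, 0.4, 0.4, 0.4, 0.4, 0.4, 0.4, 0.4], delta_pos=[[0.01, -0.08, -0.05], [0.02, -0.18, -0.12], [0.04, -0.3, -0.2], [0.06, -0.42, -0.3], [0.08, -0.54, -0.42], [0.1, -0.66, -0.54], [0.12, -0.76, -0.66], [0.14, -0.83, -0.75], [0.14, -0.86, -0.81], [0.14, -0.86, -0.82]], rot=[[0, 0, 0], [0, 0, 0], [0, 0, 0], [0, 0, 0], [0, 0, 0], [0, 0, 0], [0, 0, 0], [0, 0, 0], [0, 0, 0], [0, 0, 0]])

```text
clock: 8.28
position: [0.5595, 0.2704, 0.2704]
eef_rot: [0.994, -0.111, 0.0, 0.0]
ft_force: [0.3, 0.1, -1.5]
width: 0.0447
finger_force: 9.0
```

Request:
carry_out(jaw=[0.4, 0.4, 0.4, 0.4, 0.4, 0.4, 0.4, 0.4, 0.4, 0.4], delta_pos=[[0, 0, 0], [0, 0, 0], [0, 0, 0], [0, 0, 0], [0, 0, 0], [0, 0, 0], [0, 0, 0], [0, 0, 0], [0, 0, 0], [0, 0, 0]], rot=[[0, 0.03, 0], [0, 0.08, 0], [0, 0.14, 0], [0, 0.21, 0], [0, 0.28, 0], [0, 0.35, 0], [0, 0.42, 0], [0, 0.47, 0], [0, 0.5, 0], [0, 0.5, 0]])

```text
clock: 9.52
position: [0.574, 0.2618, 0.2972]
eef_rot: [0.929, -0.093, 0.356, 0.037]
ft_force: [-0.2, 1.0, -0.6]
width: 0.0452
finger_force: 9.0
```

```bash
python3 - <<'E'
from h import *
go([.56,.27,.27],np.pi/4)
p,d=manip.snapshot('scene');np.save('s3.npy',d)
f,cx,cy,R,t=cam('scene');c=R@manip.get_obs()['position']+t;u,v=(c[:2]/c[2]*f+[cx,cy]).astype(int);print(u,v)
cv2.imwrite('pics/s3.png',cv2.resize(p[v-80:v+80,u-100:u+100],None,fx=3,fy=3))
P=cloud('scene',d)
q=P[v-60:v+60,u-60:u+60].reshape(-1,3);pos=manip.get_obs()['position']
b=p[v-60:v+60,u-60:u+60].reshape(-1,3)
k=(np.linalg.norm(q-pos,axis=1)<.045)&(b.min(1)>90);q=q[k]
if len(q)>20:
    n=np.linalg.svd(q-q.mean(0),full_matrices=False)[2][2];print(len(q),q.mean(0).round(3),n.round(3))
for l in('target','blank','ring','cap'):print(l,[(np.array(r['xyz']).round(3),round(r['confidence'],2)) for r in manip.spot_in(l,'scene')[:3]])
E
```

```text
at [0.574  0.2618 0.2972] t 9.525 q [ 0.45  0.34  1.79 -0.86  0.57  2.85] F [-0.2  1.  -0.6] 0.04520433054569177 8.999851502012461
shift [-0.148 -0.027  0.05 ] rot [-0.01   0.034  0.014]
424 143
1079 [0.573 0.264 0.303] [ 0.72  -0.218  0.658]
target [(array([0.482, 0.227, 0.035]), 0.77), (array([0.577, 0.266, 0.304]), 0.63)]
blank [(array([0.443, 0.1  , 0.04 ]), 0.61)]
ring [(array([ 0.568, -0.066,  0.011]), 0.6)]
cap [(array([0.396, 0.295, 0.011]), 0.56)]
```

View pics/s3.png

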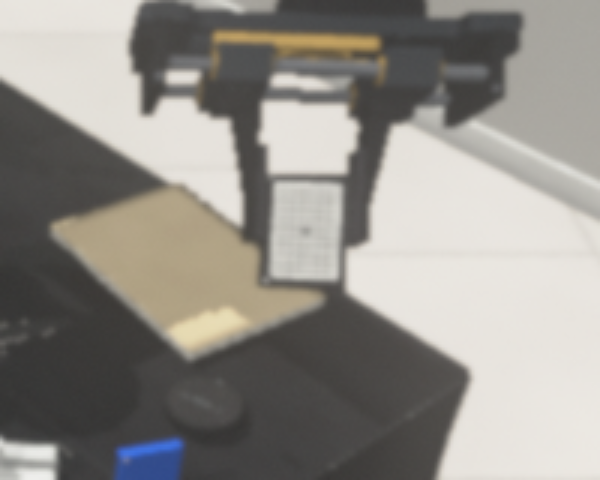

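The dotted face looks up and outward at crop (305,230), and the fitted normal is about 49° from vertical. Joint 6 is at its limit (2.85), so I'll yaw the tool toward the arm plane to move off it.

```bash
python3 - <<'E'
from h import *
go([.57,.265,.29],.80,.2)
E
```

```text
at [0.5737 0.2622 0.2963] t 9.775 q [ 0.45  0.34  1.79 -0.86  0.57  2.85] F [-0.3 -0.6  0.2] 0.044751890776709276 9.000049367314205
shift [-0.036 -0.01   0.01 ] rot [ 0.178  0.044 -0.181]
```

Request:
carry_out(jaw=[0.4, 0.4, 0.4, 0.4, 0.4, 0.4, 0.4, 0.4, 0.4, 0.4], delta_pos=[[0, 0, 0], [0, 0, 0], [0, 0, 0], [0, 0, 0], [0, 0, 0], [0, 0, 0], [0, 0, 0], [0, 0, 0], [0, 0, 0], [0, 0, 0]], rot=[[0.03, 0.01, -0.03], [0.06, 0.02, -0.06], [0.09, 0.02, -0.09], [0.12, 0.03, -0.12], [0.15, 0.04, -0.15], [0.18, 0.04, -0.18], [0.18, 0.04, -0.18], [0.18, 0.04, -0.18], [0.18, 0.04, -0.18], [0.18, 0.04, -0.18]])

```text
clock: 11.02
position: [0.5736, 0.2626, 0.2966]
eef_rot: [0.918, 0.092, 0.385, -0.041]
ft_force: [-0.1, 0.7, -0.8]
width: 0.0448
finger_force: 9.0
```

```bash
cat > chk.py <<'E'
from h import *
go([.57,.265,.29],.80,.2)
p,d=manip.snapshot('scene');o=manip.get_obs();pos=o['position']
print(Ro.from_quat(o['eef_rot']).as_matrix().round(3),abs(o['joint_velocities']).max())
P=cloud('scene',d);q=P[(np.linalg.norm(P-pos,axis=2)<.045)&(p.min(2)>90)]
n=np.linalg.svd(q-q.mean(0),full_matrices=False)[2][2];print(len(q),q.mean(0).round(3),n.round(3),np.degrees(np.arccos(abs(n[2]))))
E
python3 chk.py
```

```text
at [0.5736 0.2626 0.2966] t 11.025 q [ 0.28  0.28  1.94 -0.38  0.14  2.01] F [-0.1  0.7 -0.8] 0.04478472282453258 9.000022227410227
shift [-0.034 -0.015  0.012] rot [-0.003  0.004 -0.001]
[[ 0.687  0.2    0.698]
 [ 0.137 -0.98   0.146]
 [ 0.713 -0.005 -0.701]] 0.004752649059140752
953 [0.572 0.264 0.303] [0.707 0.079 0.702] 45.382534015092496
```

```bash
python3 -c "
from plant import manip
print(manip.job_done())"
```

```text
the job is handed in; nothing more can be done
None
```

I drew the glass target from the rack at 9 N and handed the job in with it held still, dotted face up at about 45°, lower edge level and roughly 27 cm above the bench; the blank, ring and cap still read in place just before the last small turn, and the hand-in returned no verdict.

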